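Snap the ball box shut, then hold the bearing tray level over it

TASK

First press both open covers of the ball box down until each snaps shut and stays shut, so that the odd ball cannot get mixed in with the sorted ones. Then pick up the wooden bearing tray by its upright handle, keeping it level enough that the loose steel ball never leaves its rimmed pocket, and hold it level and still, centred over the shut box and about 10 cm above its covers. Finish while holding it there (do not put it down or let go), and leave the other things on the bench alone.

Things in the scene. Friction and masses are not known exactly. Their poses are not given: they have to be found in the camera images.
- ball_box: fixed wooden box with two compartments side by side, 96 mm (x) by 156 mm (y) by 44 mm high, open-topped under its two covers. Origin: centre of its underside, on the bench. Its +x points to the hinge side (away from the robot, within about 0.3 rad), -x to the side with the catches, +y left. Both hinge lines lie along y at x = +48 mm, 46 mm high
- box_top (a point): point at the centre of the box on the upper face of the shut covers, 49 mm above the bench; axes as the box
- cover_left (a joint): hinge of the left cover (box y = +39 mm): aluminium plate 73 mm wide, 3 mm thick, 100 mm from hinge line to free edge; 0 rad is fully shut, positive is open. Starts at 0.35 to 0.75 rad, stays where left (light friction); in the last 0.08 rad it snaps past a sprung roller catch (4.5 N at the free edge, 8 N mid-plate; 10 to 20 N is fine), which holds it. Shut means below 0.03 rad
- cover_right (a joint): the same for the right cover (box y = -39 mm)
- cover_left_edge (a point): middle of the free edge of the left cover, on its upper face, 100 mm from the hinge line; moves with the cover
- cover_right_edge (a point): the same for the right cover
- bearing_tray: loose wooden tray, a board 132 mm (x) by 76 mm (y) by 10 mm thick, about 0.25 kg, with an upright handle in the middle and two steel rims (pockets, 40 mm inside, 47 mm outside, 4 mm high) on its deck at x = +42 and -42 mm. Origin: centre of its underside; z up
- handle (a point): point in the tray's upright dark wood handle, 42 mm above the tray's underside; the handle is a blade 36 mm long (tray x), 14 mm thick (tray y; grasp across this) and rises from the deck to 66 mm above the underside. Axes as the tray
- pocket (a point): where the ball's centre is when the ball sits in the middle of its pocket: 22 mm above the tray's underside, at tray x = +42 mm
- ball_centre (a point): centre of the loose steel ball, 24 mm in diameter, 56 g, which rolls freely inside the pocket's 4 mm high rim (up to 12 mm off the pocket's middle). It rolls over the rim if the tray is tipped more than about 45 degrees or jerked hard. Its axes mean nothing
- nail_tin: bystander: open tin of nails, 68 mm across, 62 mm high, loose; origin at the centre of its underside
- tape_measure: bystander: pocket tape measure, 61 by 74 by 72 mm, loose; origin at the centre of its underside

How it is judged:
On the way, in this order (a step that is already met when the one before it is completed fails the run):
1. both covers are snapped shut, the tray still standing on the bench (value of joint each of cover_left, cover_right below 0.03 rad and height (world z) of bearing_tray below 0.01 m), for 0.2 s.
2. the tray is lifted clear of the bench in the gripper, the ball in its pocket (height (world z) of bearing_tray above 0.04 m and contact force between the fingers and bearing_tray above 2 N and distance between ball_centre and pocket below 0.018 m), for 0.2 s.
At the end, for the whole second after the job is handed in: Both covers shut (below 0.03 rad); the tray held still (under 30 mm/s) in the gripper, its middle within 40 mm of the box middle seen from above, its underside 60 to 150 mm above the covers, tilt under 0.1 rad, the ball within 18 mm of the middle of its pocket (value of joint each of cover_left, cover_right below 0.03 rad and horizontal distance between handle and box_top below 0.04 m and z of bearing_tray in the frame of box_top between 0.06 and 0.15 m and angle between bearing_tray's own z axis and vertical below 0.1 rad and linear speed of bearing_tray below 0.03 m/s and contact force between the fingers and bearing_tray above 2 N and distance between ball_centre and pocket below 0.018 m); the arm keeps its last pose, push and grip.
It fails at once if the ball leaves its pocket (distance between ball_centre and pocket above 0.02 m).
It fails at once if the tray is lifted while a cover is open (height (world z) of bearing_tray above 0.04 m and value of joint any of cover_left, cover_right above 0.05 rad).
It fails at once if the nail tin or the tape measure is knocked away (distance of any of nail_tin, tape_measure from where it was at the start of the episode above 0.03 m).
It also fails if it takes over 51 s, if anything falls off the work surface, if the arm or the gripper's body presses on something with over 40 N, if the wrist force passes 120 N, or if a joint passes its speed limit or range.

ROBOT

A 6-joint arm with a two-finger parallel gripper is mounted at the origin on the work surface; the furniture and walls round the work are solid. World frame = base frame: x ahead of the robot, y to its left, z up, the work surface at z = 0. Lengths are in m, angles in rad, forces in N, time in s.
With the tool pointing down it reaches from about 0.375 to 0.9 m from the base axis. Payload 3.1 kg.
Tool frame: the origin (TCP) lies on the centre line of the jaws, within the pads' length; the fingertips stand ahead of it and the grasp point (between the pads) lies 3 mm ahead of it (robot.tip_reach is the z of the fingertips in the tool frame, in m); z points along the fingers, y is the line along which they close (so a half turn about z gives the same grasp; the last joint's range is limited). The gripper opens to 87 mm and grips with 3 to 60 N. Pads are 19 mm wide; open, the fingers measure 117 mm over their backs; the gripper's body (75 mm by 190 mm) begins 51 mm behind the grasp point.
Start: joints at [-1.45, 0.527, 1.433, -0, 1.181, -0.178], TCP at [0.184, -0.597, 0.206] pointing down, gripper open.
Joint ranges: [-3.08, 3.08], [-0.75, 2.2], [0.22, 2.44], [-1.43, 4.57], [0, 2.65], [-2.85, 2.85]. Speed limits (rad/s): [2.79, 2.79, 3.14, 3.14, 3.14, 3.14].

INTERFACE

Orientations are given as a unit quaternion [x, y, z, w].
In Python, from rig import sensors, eyes, ticket, robot gives the robot as it stands.
- The arm moves only by the tool drive_tool, never from a script. Its argument "deltas" is a list that holds one entry, the list of rows, each a list of 6 numbers: the shift along the tool's x, y, z in mm, then the turn, a rotation vector about the tool's x, y, z in rad. A call has 1 to 8 rows; each row shifts and turns the commanded pose from where the row before left it, along the tool's axes as they then stand; what a row does not reach is not made up. A row lasts 1/12 s, in which the tool goes at most 41.7 mm and 7.16 degrees, less where a joint would pass 70% of its speed; a pose out of reach is approached as far as the arm can. A call is refused whole if a number of a shift passes 41.7 or a number of a turn 0.125, either way. A call with a gripper value outside its range is refused whole. "gripper" is the opening in per cent of the stroke, from 0 (shut) to 100 (fully open), set as the call begins (left out, the last holds). The fingers move at their own pace and stop on an object; "squeeze" is the grip in N (left out, the last holds). Time passes only in rows, so rows that do not move let the fingers close. It gives the time, the measured TCP pose, the force, the opening and the grip force at its end, in the units of the state.
- sensors.get_obs(): the state, without advancing time (a new reading comes with each control period).
- eyes.camera(name): name is "side" or "top" or "wrist"; returns a dict with "img" (400x640x3 uint8, red, green, blue), "fov_y" (degrees; the focal length in pixels is half the picture's height over the tangent of half this angle, whatever the lens; pixels are square), "cx", "cy" (the principal point, pixels), "xyz" and "attitude" of the camera in the world; the wrist camera has in their place "hand_eye" (4x4, takes a point from camera to tool coordinates, whose origin is the TCP and whose axes are the flange's). Camera axes: x right, y up, looking along -z (the intrinsics and any distortion apply to the point x, -y, -z); pixel columns grow to the right and rows downward; lengths in m; the calibration is good to about 2 mm. A picture is of the moment at which its call begins: read the wrist's pose just before it. There is no depth.
- ticket.hand_in(): hands the job in; it is judged then, once.
The state is a dict: "time": time; "q": joint angles; "joint_velocities": joint speeds; "joint_torque": joint torques, N m; "position": TCP position; "tool_rot": TCP orientation; "ft_force": force on the tool from outside, world axes, zero at the start; "moment": the same for the moment, N m; "grip_width": finger opening in m; "grip_force": force on a finger pad.
Only numpy, scipy, OpenCV 4.12 (cv2) and the standard library are available. Lean on these libraries where they do the work, as an engineer would, in place of code of your own. Each camera call takes 0.05 s, during which the arm holds its last target. There are 200 camera calls.

## Working session

There is one attempt and no reset: what is moved stays moved. The work goes in short steps, Python scripts to look and compute and a tool call to move; the robot and the scene stay as the last step left them, time stands still between calls to the robot, and variables do not carry over. Pictures are saved under pics/ and viewed, at most 13 in all, crops included, and the job is handed in when it is done.

Besides the shell and the picture viewer there is one more tool, called after "Call:" as a command line: name --argument value ..., lists and objects as JSON in quotes. drive_tool: Moves the arm, as the interface text tells. Its arguments: {"type":"object","properties":{"deltas":{"type":"array"},"gripper":{"type":"number"},"squeeze":{"type":"number"}},"required":["deltas"]}

```bash
mkdir -p pics; ls; python3 - <<'E'
from rig import sensors, eyes, ticket, robot
import cv2,numpy as np,pickle
o=sensors.get_obs(); print(o); print([a for a in dir(robot) if a[0]!='_'], robot.tip_reach)
for n in ["side","top"]:
    c=eyes.camera(n); cv2.imwrite(f'pics/{n}0.png',c['img'][:,:,::-1]); pickle.dump(c,open(f'{n}.pkl','wb'))
    print(n,{k:v for k,v in c.items() if k!='img'})
E
```

```text
pics
{'time': 0.0, 'q': array([-1.45049500e+00,  5.28481408e-01,  1.43388866e+00,  3.61682007e-05,
        1.18139372e+00, -1.78481563e-01]), 'joint_velocities': array([ 0.00047063, -0.00099314,  0.00106644, -0.00088618, -0.00140735,
        0.00071437]), 'joint_torque': array([ 3.62959790e-04, -4.40043640e+01, -1.76593351e+01,  6.32353686e-02,
        5.83069073e-02, -1.73220487e-04]), 'position': array([ 0.18393027, -0.59652803,  0.20506665]), 'tool_rot': array([ 9.88862278e-01,  1.48829487e-01,  4.82904676e-05, -1.08461899e-03]), 'ft_force': array([0.24693679, 0.40923949, 0.58070444]), 'moment': array([-0.03113472, -0.00025915, -0.05946049]), 'grip_force': 0.0, 'grip_width': 0.08717361207584978}
['Unreachable', 'tip_reach'] 0.022
side {'fov_y': 52.92057898647501, 'cx': 327.0858091184478, 'cy': 199.58958580759565, 'xyz': array([0.31543303, 0.81309215, 0.58666345]), 'attitude': array([-0.06337985,  0.45157958,  0.88009686, -0.13224369])}
top {'fov_y': 56.40981103012736, 'cx': 325.10343324896184, 'cy': 203.78271653086432, 'xyz': array([0.45068275, 0.12441113, 0.88854225]), 'attitude': array([-0.03330297,  0.03253305,  0.70951699, -0.70314874])}
```

View pics/top0.png

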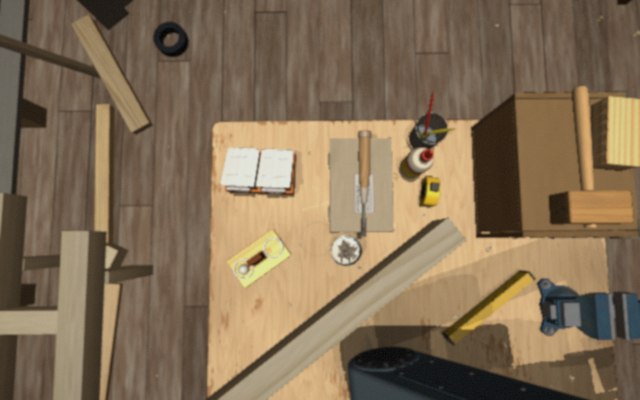

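View pics/side0.png

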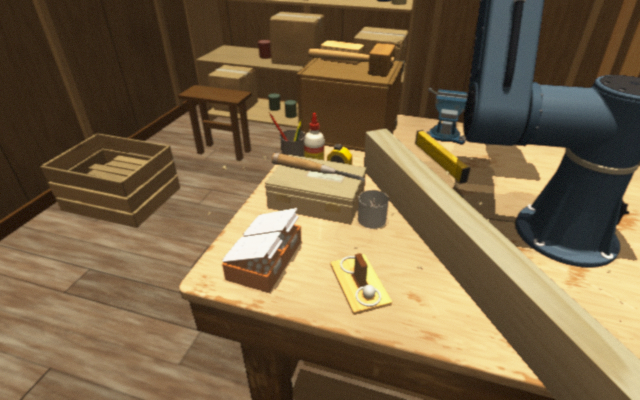

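The top view shows the box at (259,170), the tray at (258,258) with its ball near (243,268), the tin at (346,250) and the tape at (430,190). A diagonal beam runs from (450,235) to (230,400). The side view shows the box at (264,247), the tray at (361,283) and the ball at (369,291).

```bash
cat > h.py <<'E'
import numpy as np,pickle,cv2
from scipy.spatial.transform import Rotation as R
def load(n): return pickle.load(open(n+'.pkl','rb'))
def f(c): return 200/np.tan(np.radians(c['fov_y']/2))
def ray(c,u,v):
    d=np.array([(u-c['cx'])/f(c),-(v-c['cy'])/f(c),-1]); d=R.from_quat(c['attitude']).apply(d); return d/np.linalg.norm(d)
def onz(c,u,v,z):
    d=ray(c,u,v); return c['xyz']+d*(z-c['xyz'][2])/d[2]
def proj(c,p):
    q=R.from_quat(c['attitude']).inv().apply(np.array(p)-c['xyz']); return np.array([c['cx']-f(c)*q[0]/q[2], c['cy']+f(c)*q[1]/q[2]])
def tri(c1,p1,c2,p2):
    d1,d2=ray(c1,*p1),ray(c2,*p2); A=np.c_[d1,-d2]; s=np.linalg.lstsq(A,c2['xyz']-c1['xyz'],rcond=None)[0]
    a,b=c1['xyz']+s[0]*d1,c2['xyz']+s[1]*d2; return (a+b)/2,np.linalg.norm(a-b)
E
python3 - <<'E'
from h import *
t,s=load('top'),load('side')
for n,p in dict(box=(259,170),tray=(258,258),tin=(346,250),tape=(430,190)).items(): print(n,onz(t,*p,0.03))
print('base',proj(t,[0,0,0]),proj(s,[0,0,0]))
# beam end corners: top-view vs side
for a,b in [((445,221),(370,131)),((465,238),(391,129)),]: print('beam',tri(t,a,s,b))
for a in [(210,400),(265,400),(445,221)]: print([onz(t,*a,z).round(3) for z in (0,.3,.4)])
a=cv2.resize(t['img'][110:300,200:400,::-1],None,fx=4,fy=4*0.78,interpolation=cv2.INTER_CUBIC)
a=cv2.resize(t['img'][135:295,205:365,::-1],(600,600),interpolation=cv2.INTER_CUBIC);cv2.imwrite('pics/topc.png',a)
a=cv2.resize(s['img'][195:315,215:395,::-1],(800,533),interpolation=cv2.INTER_CUBIC);cv2.imwrite('pics/sidec.png',a)
E
```

```text
box [0.61142486 0.27846556 0.03      ]
tray [0.40802409 0.27921367 0.03      ]
tin [0.42436006 0.07817772 0.03      ]
tape [ 0.56077559 -0.11857104  0.03      ]
base [382.53441779 438.42466524] [564.43050346 234.53670855]
beam (array([ 0.48179284, -0.1197708 ,  0.12755824]), np.float64(0.0050559755629007615))
beam (array([ 0.44050442, -0.16304647,  0.11946692]), np.float64(0.017967184699135195))
[array([0.086, 0.392, 0.   ]), array([0.209, 0.301, 0.3  ]), array([0.25 , 0.271, 0.4  ])]
[array([0.085, 0.266, 0.   ]), array([0.209, 0.218, 0.3  ]), array([0.25 , 0.202, 0.4  ])]
[array([ 0.49, -0.16,  0.  ]), array([ 0.477, -0.064,  0.3  ]), array([ 0.472, -0.032,  0.4  ])]
```

View pics/topc.png

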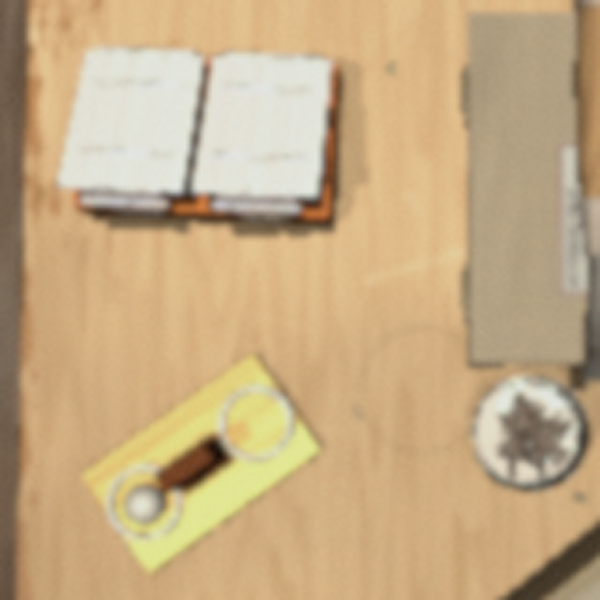

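View pics/sidec.png

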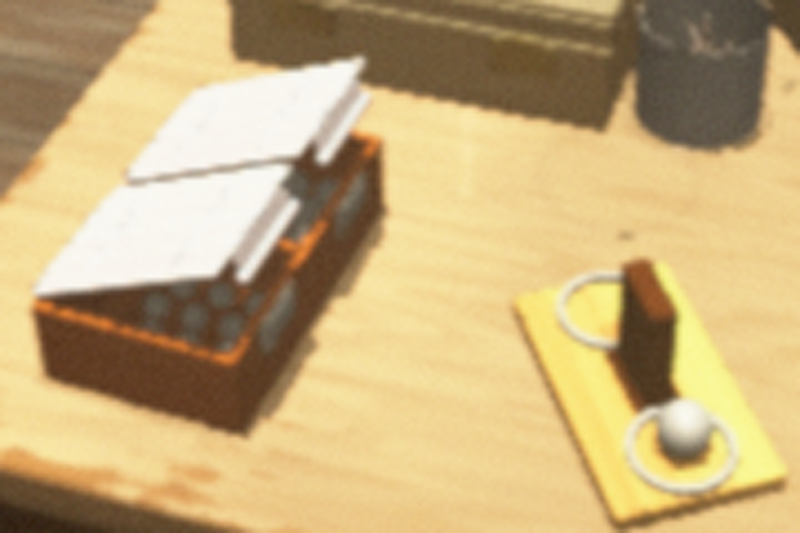

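The crops show the covers clearly, with the left free edge at (60,187)-(187,193) and the right at (193,193)-(322,198). The tray board corners are at (254,354), (324,448), (152,572) and (82,476), and the ball is at (145,503). Next I fit the poses.

```bash
cat > fit.py <<'E'
from h import *
from scipy.optimize import least_squares
t,s=load('top'),load('side')
T=lambda u,v:(t,np.array([205+u*160/600,135+v*160/600])-.37)
S=lambda u,v:(s,np.array([215+u*.225,195+v*.225])-.39)
def w(p,q): c,n=np.cos(p[2]),np.sin(p[2]); return [p[0]+c*q[0]-n*q[1],p[1]+n*q[0]+c*q[1],q[2]]
def cov(p,side,r,y):
    a=p[3] if side>0 else p[4]
    return w(p,[.048-r*np.cos(a)+.003*np.sin(a),side*.039+y,.046+r*np.sin(a)+.003*np.cos(a)])
h=.0365
obs=[(1,0,h,T(90,47)),(1,0,-h,T(203,52)),(1,.1,h,T(60,187)),(1,.1,-h,T(187,193)),
(-1,0,h,T(213,55)),(-1,0,-h,T(333,60)),(-1,.1,h,T(193,193)),(-1,.1,-h,T(322,198)),
(1,0,h,S(35,295)),(1,.1,h,S(220,278)),(1,.1,-h,S(293,165)),(-1,.1,-h,S(365,60)),(-1,.1,h,S(315,158)),(-1,0,h,S(128,182))]
bo=[((-.048,.078,0),S(247,432)),((-.048,-.078,0),T(332,220)),((-.048,.078,0),T(78,210)),((.048,.078,0),S(47,375))]
def F(p): return np.r_[[proj(o[3][0],cov(p,*o[:3]))-o[3][1] for o in obs],[proj(c,w(p,q))-uv for q,(c,uv) in bo]].ravel()
r=least_squares(F,[.61,.28,0,.5,.5],loss='soft_l1'); p=r.x; print('box',p.round(4)); print(F(p).reshape(-1,2).round(1).tolist())
for sd in (1,-1): print('edge',sd,np.round(cov(p,sd,.1,0),4),'mid50',np.round(cov(p,sd,.05,0),4))
X,Y=.066,.038
to=[((-X,-Y,.01),T(324,448)),((-X,Y,.01),T(254,354)),((X,-Y,.01),T(152,572)),((X,Y,.01),T(82,476)),
((-X,Y,.01),S(515,300)),((X,-Y,.01),S(785,480)),((X,Y,.01),S(617,523))]
to=[((-a[0],-a[1],a[2]),b) if 0 else (a,b) for a,b in to]
G=lambda p:np.array([proj(c,w(p,q))-uv for q,(c,uv) in to]).ravel()
best=min((least_squares(G,[.41,.28,y],loss='soft_l1') for y in (0,1.5,2.5,-1.5)),key=lambda r:r.cost); q=best.x
print('tray',q.round(4),G(q).reshape(-1,2).round(1).tolist())
tb=T(145,503);sb=S(687,425);print('ball',tri(tb[0],tb[1],sb[0],sb[1]),'pocket',w(q,[.042,0,.022]))
# beam: left edge line in both views
def pl(c,a,b): n=np.cross(ray(c,*a),ray(c,*b)); n/=np.linalg.norm(n); return n,n@c['xyz']
for A,B in [(((445,221),(210,400)),((370,140),(545,400)))]:
    n1,d1=pl(t,*A);n2,d2=pl(s,*B);d=np.cross(n1,n2);d/=np.linalg.norm(d);P=np.linalg.lstsq(np.array([n1,n2]),[d1,d2],rcond=None)[0]
    print('beam',d,[(P+d*(x-P[0])/d[0]).round(3) for x in (.2,.35,.48)])
E
python3 fit.py
```

```text
box [ 0.6073  0.2731 -0.0476  0.4189  0.4207]
[[-0.4, 0.7], [1.2, 0.6], [0.0, 0.2], [-0.2, -0.1], [0.7, -0.1], [0.5, -0.3], [0.5, -0.0], [-0.1, -0.1], [-0.8, 0.2], [-0.6, -0.1], [0.5, 0.1], [0.3, 0.5], [-3.4, 0.0], [-1.2, 0.1], [-0.5, 1.4], [1.6, 1.7], [4.5, 1.8], [-0.0, 1.2]]
edge 1 [0.567  0.3141 0.0894] mid50 [0.6126 0.3119 0.0691]
edge -1 [0.5634 0.2362 0.0896] mid50 [0.609  0.234  0.0692]
tray [0.4077 0.2832 3.1982] [[-50.7, -23.6], [0.2, -0.7], [-2.3, 0.3], [49.1, 23.7], [-0.6, -0.4], [-0.1, 0.5], [41.9, -39.0]]
ball (array([0.38292777, 0.31333981, 0.02555691]), np.float64(0.0015643516400095409)) pocket [np.float64(0.36579578965719267), np.float64(0.28084000625535727), 0.022]
beam [-0.60272071  0.76751254 -0.21829395] [array([0.2  , 0.238, 0.005]), array([0.35 , 0.047, 0.059]), array([ 0.48 , -0.119,  0.106])]
```

```bash
sed -i 's/^G=/to=[((a[0],-a[1],a[2]),b) for a,b in to]\nG=/; s/(0,1.5,2.5,-1.5)/(1.8,2.2,2.6)/' fit.py; python3 fit.py | grep -E "tray|ball"; python3 - <<'E'
from h import *
t,s=load('top'),load('side')
for a,b in [((475,237),(403,62)),((475,237),(390,92)),((555,192),(370,47)),((540,280),(432,88)),((585,90),(312,50))]:
  p,e=tri(t,a,s,b);print(p.round(3),round(e,3))
E0=np.array
r=R.from_quat([9.88862278e-01,1.48829487e-01,0,0])
a=r*R.from_euler('z',19.85,degrees=True); print(a.as_matrix().round(3))
print(a.inv().apply(E0([.577,.2745,.35])-[.184,-.5965,.35]))
E
```

```text
tray [0.4071 0.2815 2.182 ] [[0.0, 0.7], [0.1, -0.8], [-0.7, 1.0], [-0.5, -0.4], [-0.8, -0.4], [1.1, -0.8], [-0.2, -0.1]]
ball (array([0.38292777, 0.31333981, 0.02555691]), np.float64(0.0015643516400095409)) pocket [np.float64(0.3830139912746234), np.float64(0.3159149675941851), 0.022]
[ 0.433 -0.108  0.311] 0.036
[ 0.446 -0.14   0.228] 0.01
[ 0.519 -0.239  0.303] 0.004
[ 0.36  -0.265  0.203] 0.025
[ 0.706 -0.333  0.255] 0.0
[[ 0.999 -0.048  0.   ]
 [-0.048 -0.999 -0.   ]
 [ 0.     0.    -1.   ]]
[ 0.35104094 -0.88874083  0.        ]
```

Call:
drive_tool --deltas '[[[0,0,-35,0,0,0.0693],[0,0,-35,0,0,0.0693],[0,0,-35,0,0,0.0693],[0,0,-35,0,0,0.0693],[0,0,-35,0,0,0.0693]]]' --gripper 100

```text
time: 0.52
position: [0.1839, -0.5966, 0.3821]
tool_rot: [1.0, -0.026, -0.0, -0.001]
ft_force: [0.5, -0.9, -0.7]
grip_width: 0.0869
grip_force: 0.0
```

Call:
drive_tool --deltas '[[[14.6,-37,0,0,0,0],[14.6,-37,0,0,0,0],[14.6,-37,0,0,0,0],[14.6,-37,0,0,0,0],[14.6,-37,0,0,0,0],[14.6,-37,0,0,0,0],[14.6,-37,0,0,0,0],[14.6,-37,0,0,0,0]]]'

```text
time: 1.18
position: [0.3149, -0.305, 0.3807]
tool_rot: [1.0, -0.024, -0.0, -0.0]
ft_force: [1.0, -1.0, 0.2]
grip_width: 0.0875
grip_force: 0.0
```

Call:
drive_tool --deltas '[[[14.6,-37,0,0,0,0],[14.6,-37,0,0,0,0],[14.6,-37,0,0,0,0],[14.6,-37,0,0,0,0],[14.6,-37,0,0,0,0],[14.6,-37,0,0,0,0],[14.6,-37,0,0,0,0],[14.6,-37,0,0,0,0]]]'

```text
time: 1.85
position: [0.4456, -0.015, 0.3809]
tool_rot: [1.0, -0.024, -0.0, 0.0]
ft_force: [-0.3, -1.3, 0.8]
grip_width: 0.0869
grip_force: 0.0
```

Call:
drive_tool --deltas '[[[14.6,-37,0,0,0,0],[14.6,-37,0,0,0,0],[14.6,-37,0,0,0,0],[14.6,-37,0,0,0,0],[14.6,-37,0,0,0,0],[14.6,-37,0,0,0,0],[14.6,-37,0,0,0,0],[14.6,-37,0,0,0,0]]]'

```text
time: 2.52
position: [0.5764, 0.275, 0.3804]
tool_rot: [1.0, -0.024, -0.001, 0.0]
ft_force: [0.4, -0.9, 0.2]
grip_width: 0.0873
grip_force: 0.0
```

Call:
drive_tool --deltas '[[[0,0,0,0,0,0],[0,0,0,0,0,0],[0,0,0,0,0,0]]]'

```text
time: 2.77
position: [0.5757, 0.2727, 0.3801]
tool_rot: [1.0, -0.024, -0.001, 0.001]
ft_force: [-0.3, -0.0, 0.5]
grip_width: 0.0869
grip_force: 0.0
```

Call:
drive_tool --deltas '[[[0,-2,27.5,0,0,0],[0,0,27.5,0,0,0],[0,0,27.5,0,0,0],[0,0,27.5,0,0,0],[0,0,27.5,0,0,0],[0,0,27.5,0,0,0],[0,0,27.5,0,0,0],[0,0,27.5,0,0,0]]]'

```text
time: 3.43
position: [0.5762, 0.273, 0.1608]
tool_rot: [1.0, -0.025, 0.0, 0.0]
ft_force: [-0.3, -0.4, -0.7]
grip_width: 0.0869
grip_force: 0.0
```

Call:
drive_tool --deltas '[[[0,0,10,0,0,0],[0,0,10,0,0,0],[0,0,10,0,0,0],[0,0,10,0,0,0],[0,0,10,0,0,0],[0,0,10,0,0,0],[0,0,10,0,0,0],[0,0,10,0,0,0]]]'

```text
time: 4.1
position: [0.5766, 0.2751, 0.0804]
tool_rot: [1.0, -0.024, 0.0, -0.0]
ft_force: [-0.4, -0.2, 0.1]
grip_width: 0.0867
grip_force: 0.0
```

Call:
drive_tool --deltas '[[[0,0,2,0,0,0],[0,0,2,0,0,0],[0,0,2,0,0,0],[0,0,2,0,0,0]]]'

```text
time: 4.43
position: [0.5767, 0.2752, 0.0734]
tool_rot: [1.0, -0.024, 0.0, -0.0]
ft_force: [-0.9, -0.4, 1.7]
grip_width: 0.0867
grip_force: 0.8
```

Call:
drive_tool --deltas '[[[0,0,1,0,0,0],[0,0,1,0,0,0],[0,0,0,0,0,0]]]'

```text
time: 4.68
position: [0.5767, 0.2751, 0.0713]
tool_rot: [1.0, -0.024, 0.0, -0.0]
ft_force: [-0.5, -0.3, 1.5]
grip_width: 0.0868
grip_force: 0.4
```

Call:
drive_tool --deltas '[[[0,0,1,0,0,0],[0,0,0,0,0,0],[0,0,0,0,0,0]]]'

```text
time: 4.93
position: [0.5768, 0.2751, 0.0702]
tool_rot: [1.0, -0.024, 0.0, -0.0]
ft_force: [0.1, -0.3, 0.7]
grip_width: 0.087
grip_force: 0.4
```

```bash
python3 - <<'E'
from rig import eyes
import cv2
c=eyes.camera('side');cv2.imwrite('pics/s2.png',cv2.resize(c['img'][170:320,200:400,::-1],(800,600),interpolation=cv2.INTER_CUBIC))
E
```

```text
(no output)
```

View pics/s2.png

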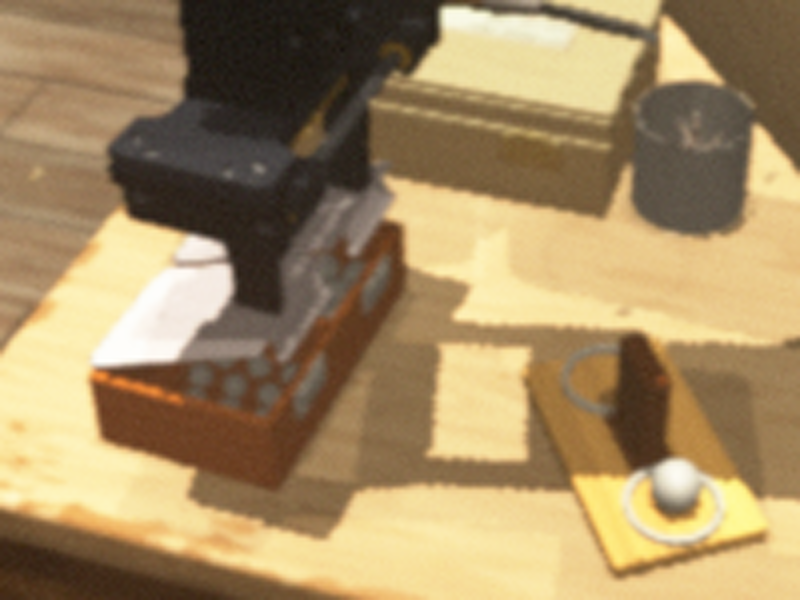

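The side view shows both fingers over the covers, with the left fingertip near crop (262,308). The left cover's free outer corner is near (265,357), so the covers are still well open. I'll check this numerically.

```bash
cat >> h.py <<'E'
P=[.6073,.2731,-.0476]
def cv(side,r,y,a):
    c,n=np.cos(P[2]),np.sin(P[2]); q=[.048-r*np.cos(a)+.003*np.sin(a),side*.039+y,.046+r*np.sin(a)+.003*np.cos(a)]
    return [P[0]+c*q[0]-n*q[1],P[1]+n*q[0]+c*q[1],q[2]]
E
python3 - <<'E'
from h import *
s=load('side')
cr=lambda p:((proj(s,p)-[200,170]+.4)*4).round().tolist()
for z in (.048,.06,.08): print(z,cr([.577,.326,z]),cr([.577,.335,z]))
for a in (0,.1,.2,.3,.42): print(a,[cr(cv(sd,.1,y,a)) for sd in (1,-1) for y in (.0365,-.0365)])
E
```

```text
0.048 [268.0, 376.0] [261.0, 389.0]
0.06 [266.0, 357.0] [258.0, 370.0]
0.08 [263.0, 325.0] [255.0, 338.0]
0 [[283.0, 420.0], [349.0, 317.0], [353.0, 310.0], [410.0, 221.0]]
0.1 [[279.0, 404.0], [346.0, 301.0], [350.0, 295.0], [408.0, 206.0]]
0.2 [[274.0, 387.0], [342.0, 285.0], [346.0, 278.0], [404.0, 191.0]]
0.3 [[267.0, 370.0], [335.0, 269.0], [340.0, 262.0], [399.0, 175.0]]
0.42 [[255.0, 350.0], [325.0, 249.0], [330.0, 242.0], [390.0, 156.0]]
```

Tips appear about 3 cm higher than nominal (open fingers are probably retracted), so I'll keep pressing and watch the force.

Call:
drive_tool --deltas '[[[0,0,3,0,0,0],[0,0,3,0,0,0],[0,0,3,0,0,0]]]'

```text
time: 5.23
position: [0.5762, 0.275, 0.0608]
tool_rot: [1.0, -0.024, -0.0, 0.0]
ft_force: [-0.5, -0.1, 1.1]
grip_width: 0.0868
grip_force: 0.7
```

```bash
python3 - <<'E'
from rig import eyes,sensors
import cv2
print(sensors.get_obs())
c=eyes.camera('side');cv2.imwrite('pics/s3.png',cv2.resize(c['img'][170:320,200:400,::-1],(800,600),interpolation=cv2.INTER_CUBIC))
E
```

```text
{'time': 5.2333, 'q': array([2.70443673e-01, 7.26316248e-01, 1.50781050e+00, 3.89214531e-05,
       9.07877396e-01, 1.88891554e+00]), 'joint_velocities': array([-0.00037084,  0.05417431,  0.01988786,  0.00143252, -0.06824878,
        0.00012955]), 'joint_torque': array([-2.14926931e-01, -4.75432062e+01, -1.34011656e+01, -5.53827547e-02,
       -2.06178655e-01, -8.26264550e-04]), 'position': array([0.57624122, 0.27495173, 0.06075034]), 'tool_rot': array([ 9.99715587e-01, -2.38474908e-02, -2.01347405e-04,  4.49992879e-05]), 'ft_force': array([-0.51436229, -0.12345378,  1.14220148]), 'moment': array([ 0.00213214,  0.16664887, -0.00211069]), 'grip_force': 0.6649342619493837, 'grip_width': 0.08682037383194656}
```

View pics/s3.png

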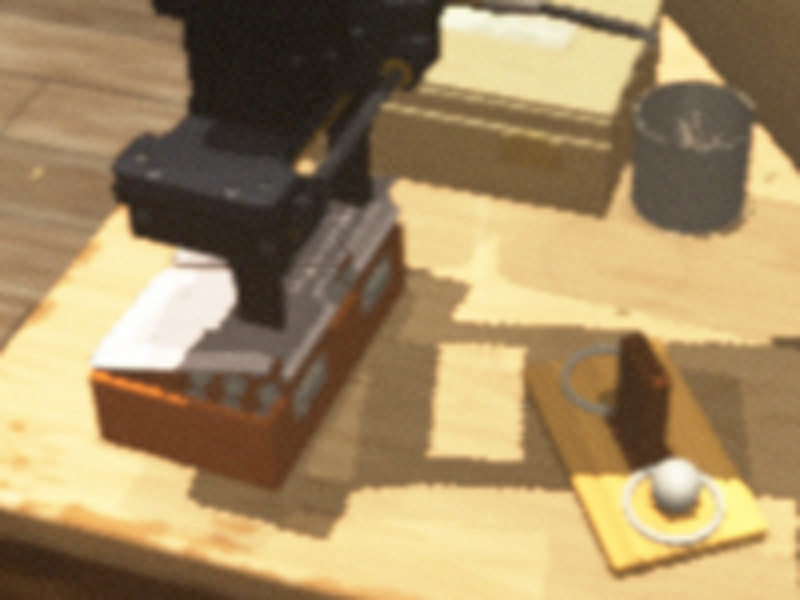

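Covers are coming down (outer corner now (270,372), about 0.3 rad), and the tips have about 25 mm left to go.

Call:
drive_tool --deltas '[[[0,0,3,0,0,0],[0,0,3,0,0,0],[0,0,3,0,0,0],[0,0,3,0,0,0],[0,0,0,0,0,0]]]'

```text
time: 5.7
position: [0.5761, 0.2749, 0.0482]
tool_rot: [1.0, -0.024, -0.0, 0.0]
ft_force: [-0.1, 0.1, 1.4]
grip_width: 0.0869
grip_force: 0.0
```

Call:
drive_tool --deltas '[[[0,0,2,0,0,0],[0,0,2,0,0,0],[0,0,0,0,0,0]]]'

```text
time: 5.95
position: [0.5764, 0.275, 0.0447]
tool_rot: [1.0, -0.024, -0.0, 0.0]
ft_force: [-0.4, 0.3, 0.0]
grip_width: 0.0872
grip_force: 0.1
```

Call:
drive_tool --deltas '[[[0,0,2,0,0,0],[0,0,1,0,0,0],[0,0,0,0,0,0]]]'

```text
time: 6.2
position: [0.5764, 0.275, 0.0418]
tool_rot: [1.0, -0.024, -0.0, -0.0]
ft_force: [0.4, -0.3, 0.7]
grip_width: 0.0874
grip_force: 0.1
```

Call:
drive_tool --deltas '[[[0,0,2,0,0,0],[0,0,1,0,0,0],[0,0,0,0,0,0]]]'

```text
time: 6.45
position: [0.5765, 0.2751, 0.0391]
tool_rot: [1.0, -0.024, 0.0, -0.0]
ft_force: [-0.1, 1.2, 1.6]
grip_width: 0.0871
grip_force: 0.6
```

```bash
python3 - <<'E'
from rig import eyes,sensors
import cv2
print(sensors.get_obs()['ft_force'])
c=eyes.camera('side');cv2.imwrite('pics/s4.png',cv2.resize(c['img'][170:320,200:400,::-1],(800,600),interpolation=cv2.INTER_CUBIC))
E
```

```text
[-0.14535102  1.19310115  1.63764064]
```

View pics/s4.png

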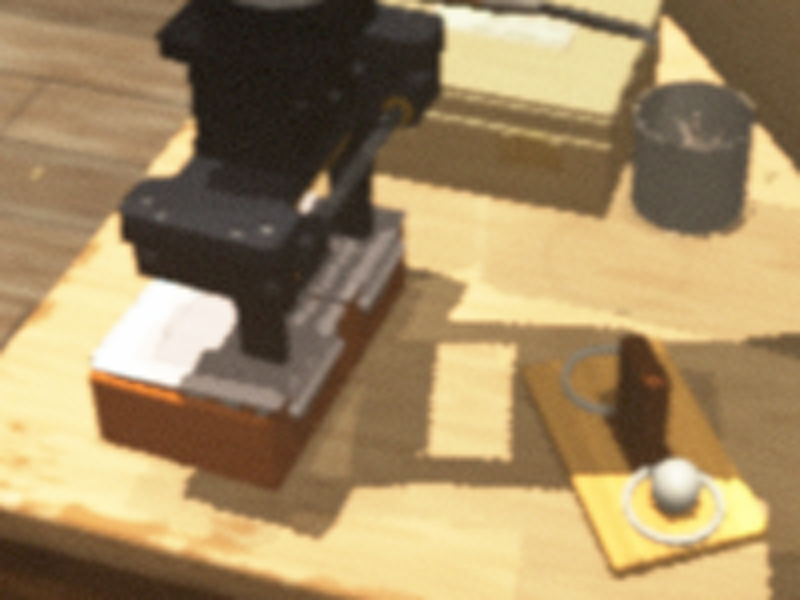

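Covers are almost down: the left outer corner is at about (285,405), roughly 0.1 rad. I'll press on through the catch.

Call:
drive_tool --deltas '[[[0,0,2,0,0,0],[0,0,1,0,0,0],[0,0,0,0,0,0]]]'

```text
time: 6.75
position: [0.5765, 0.2751, 0.0385]
tool_rot: [1.0, -0.024, 0.0, -0.0]
ft_force: [-4.3, -1.3, 14.3]
grip_width: 0.0868
grip_force: 7.0
```

Call:
drive_tool --deltas '[[[0,0,2,0,0,0],[0,0,0,0,0,0],[0,0,0,0,0,0]]]'

```text
time: 7.0
position: [0.5763, 0.2751, 0.0368]
tool_rot: [1.0, -0.024, 0.0, -0.0]
ft_force: [-4.7, -2.4, 14.6]
grip_width: 0.0874
grip_force: 7.0
```

Call:
drive_tool --deltas '[[[0,0,1,0,0,0],[0,0,0,0,0,0],[0,0,0,0,0,0]]]'

```text
time: 7.25
position: [0.5761, 0.2751, 0.0344]
tool_rot: [1.0, -0.024, -0.0, -0.0]
ft_force: [-2.3, -0.4, 6.2]
grip_width: 0.087
grip_force: 3.2
```

Call:
drive_tool --deltas '[[[0,0,1,0,0,0],[0,0,0,0,0,0],[0,0,0,0,0,0]]]'

```text
time: 7.5
position: [0.576, 0.2751, 0.0327]
tool_rot: [1.0, -0.024, -0.0, -0.0]
ft_force: [-2.8, -0.9, 4.7]
grip_width: 0.087
grip_force: 3.1
```

Call:
drive_tool --deltas '[[[0,0,1,0,0,0],[0,0,0,0,0,0],[0,0,0,0,0,0]]]'

```text
time: 7.75
position: [0.576, 0.2751, 0.0326]
tool_rot: [1.0, -0.024, -0.0, 0.0]
ft_force: [-3.6, -0.6, 11.2]
grip_width: 0.0869
grip_force: 5.4
```

Call:
drive_tool --deltas '[[[0,0,1,0,0,0],[0,0,0,0,0,0],[0,0,0,0,0,0]]]'

```text
time: 8.0
position: [0.576, 0.2751, 0.0324]
tool_rot: [1.0, -0.024, -0.0, 0.0]
ft_force: [-4.5, -0.5, 15.5]
grip_width: 0.087
grip_force: 7.6
```

Call:
drive_tool --deltas '[[[0,0,1.5,0,0,0],[0,0,0,0,0,0],[0,0,0,0,0,0],[0,0,0,0,0,0]]]'

```text
time: 8.33
position: [0.576, 0.2752, 0.0323]
tool_rot: [1.0, -0.024, -0.0, -0.0]
ft_force: [-7.8, -1.3, 21.9]
grip_width: 0.0871
grip_force: 10.9
```

Call:
drive_tool --deltas '[[[0,0,-10,0,0,0],[0,0,-20,0,0,0],[0,0,-30,0,0,0],[0,0,-40,0,0,0],[0,0,-40,0,0,0],[0,0,0,0,0,0]]]' --gripper 50

```text
time: 8.83
position: [0.5824, 0.2767, 0.1772]
tool_rot: [1.0, -0.024, 0.008, -0.002]
ft_force: [1.1, 0.4, 1.3]
grip_width: 0.0549
grip_force: 0.0
```

```bash
python3 - <<'E'
from rig import eyes,sensors
from h import *
o=sensors.get_obs();print(o['position'],o['grip_width'])
c=eyes.camera('side');cv2.imwrite('pics/s5.png',cv2.resize(c['img'][130:280,200:400,::-1],(800,600),interpolation=cv2.INTER_CUBIC))
p=o['position']
for dy in (.022,.035): 
  for dz in (-.022,0,.016): print(dy,dz,(proj(c,[p[0],p[1]+dy,p[2]+dz])-[200,130]+.4)*4)
for a in (0,.05,.1): print(a,[((proj(c,cv(sd,.1,y,a))-[200,130]+.4)*4).round().tolist() for sd in (1,-1) for y in (.0365,-.0365)])
E
```

```text
[0.58239665 0.27668161 0.1772401 ] 0.05490106851712987
0.022 -0.022 [262.98530223 317.50911964]
0.022 0 [258.85593149 277.26016068]
0.022 0.016 [255.75638692 247.0489131 ]
0.035 -0.022 [250.82581419 334.59055002]
0.035 0 [246.40985085 294.07005059]
0.035 0.016 [243.09365785 263.64094915]
0 [[283.0, 580.0], [349.0, 477.0], [353.0, 470.0], [410.0, 381.0]]
0.05 [[281.0, 572.0], [348.0, 469.0], [352.0, 462.0], [409.0, 374.0]]
0.1 [[279.0, 564.0], [346.0, 461.0], [350.0, 455.0], [408.0, 366.0]]
```

View pics/s5.png

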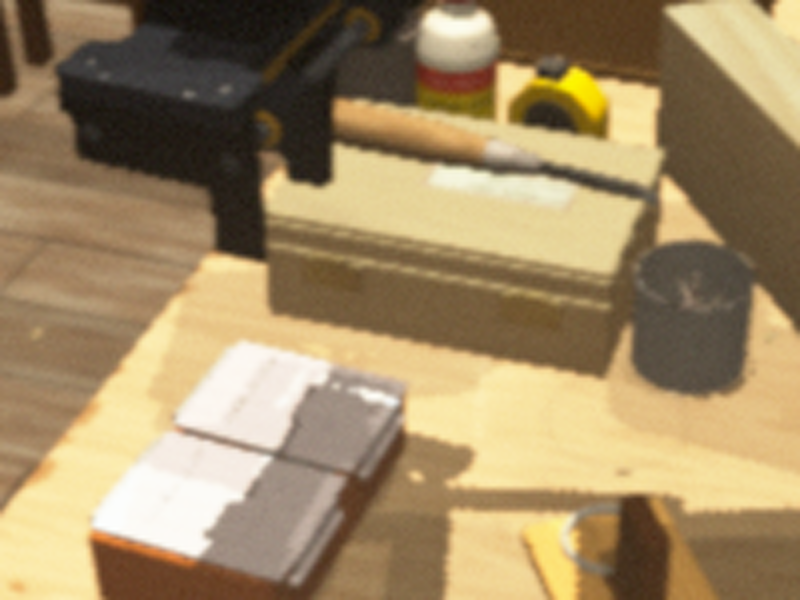

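Both covers look shut: the corners at (285,580) and (408,383) match 0 rad. The tips sit 16.5 mm above the reported TCP height, which contact on the covers at 49 mm confirms, so I'll use that. Next I turn for the tray.

Call:
drive_tool --deltas '[[[0,0,0,0,0,-0.124],[0,0,0,0,0,-0.124],[0,0,0,0,0,-0.124],[0,0,0,0,0,-0.124],[0,0,0,0,0,-0.124],[0,0,0,0,0,-0.124],[0,0,0,0,0,-0.124],[0,0,0,0,0,-0.124]]]'

```text
time: 9.55
position: [0.5756, 0.2746, 0.1666]
tool_rot: [0.889, 0.457, -0.001, -0.0]
ft_force: [-0.6, -0.2, -0.4]
grip_width: 0.0434
grip_force: 0.0
```

Call:
drive_tool --deltas '[[[0,0,0,0,0,-0.124],[0,0,0,0,0,-0.124],[0,0,0,0,0,-0.124],[0,0,0,0,0,-0.124],[0,0,0,0,0,-0.124],[0,0,0,0,0,-0.124],[0,0,0,0,0,-0.124],[0,0,0,0,0,-0.124]]]'

```text
time: 10.22
position: [0.5756, 0.2746, 0.1666]
tool_rot: [0.564, 0.826, -0.001, -0.001]
ft_force: [0.4, -0.8, -0.6]
grip_width: 0.0435
grip_force: 0.0
```

Call:
drive_tool --deltas '[[[0,0,0,0,0,-0.124],[0,0,0,0,0,-0.124],[0,0,0,0,0,0],[0,0,0,0,0,0],[0,0,0,0,0,0]]]'

```text
time: 10.63
position: [0.5761, 0.2748, 0.1676]
tool_rot: [0.462, 0.887, -0.001, -0.001]
ft_force: [-0.2, 0.9, 0.0]
grip_width: 0.0441
grip_force: 0.0
```

```bash
python3 - <<'E'
from rig import sensors
from h import *
o=sensors.get_obs();r=R.from_quat(o['tool_rot']);print(o['position'],r.as_matrix().round(3),o['q'])
print(1e3*r.inv().apply(np.array([.4071,.2815,.17])-o['position']), np.arctan2(*r.as_matrix()[[1,0],0])-2.182)
E
```

```text
[0.57605181 0.27481722 0.16759702] [[-0.573  0.819 -0.001]
 [ 0.819  0.573 -0.   ]
 [ 0.    -0.001 -1.   ]] [ 2.70355804e-01  5.88582122e-01  1.43413219e+00 -4.79907437e-05
  1.12035200e+00 -3.40390325e-01]
[ 102.36880819 -134.57740083   -2.1679039 ] -0.0004369350188175858
```

Move over the tray in 8 rows, then use the wrist camera to check centring.

Call:
drive_tool --deltas '[[[12.8,-16.8,0,0,0,0],[12.8,-16.8,0,0,0,0],[12.8,-16.8,0,0,0,0],[12.8,-16.8,0,0,0,0],[12.8,-16.8,0,0,0,0],[12.8,-16.8,0,0,0,0],[12.8,-16.8,0,0,0,0],[12.8,-16.8,0,0,0,0]]]'

```text
time: 11.3
position: [0.4066, 0.2813, 0.1685]
tool_rot: [0.462, 0.887, 0.0, 0.0]
ft_force: [0.2, -0.2, 0.9]
grip_width: 0.0438
grip_force: 0.0
```

Call:
drive_tool --deltas '[[[0,0,10,0,0,0],[0,0,20,0,0,0],[0,0,20,0,0,0],[0,0,10,0,0,0],[0,0,0,0,0,0],[0,0,0,0,0,0],[0,0,0,0,0,0]]]'

```text
time: 11.88
position: [0.4082, 0.2816, 0.1091]
tool_rot: [0.461, 0.887, 0.0, 0.0]
ft_force: [0.6, 0.8, -0.0]
grip_width: 0.0435
grip_force: 0.0
```

```bash
python3 - <<'E'
from rig import eyes,sensors
from h import *
o=sensors.get_obs();p=o['position'];print(p,o['grip_width'])
c=eyes.camera('wrist');s=eyes.camera('side')
H=np.array(c['hand_eye']);print(H.round(3),c['fov_y'],c['cx'],c['cy'])
a=cv2.resize(c['img'][:,:,::-1],(480,300));b=cv2.resize(s['img'][180:320,270:430,::-1],(640,560),interpolation=cv2.INTER_CUBIC)
o2=np.zeros((600,800,3),np.uint8);o2[:300,:480]=a
b=cv2.resize(s['img'][190:320,300:410,::-1],(254,300),interpolation=cv2.INTER_CUBIC);o2[:300,490:744]=b
t=eyes.camera('top');d=cv2.resize(t['img'][200:300,200:330,::-1],(390,300),interpolation=cv2.INTER_CUBIC);o2[300:,:390]=d
e=cv2.resize(s['img'][150:320,280:420,::-1],(247,300),interpolation=cv2.INTER_CUBIC)
cv2.imwrite('pics/g1.png',o2)
# handle top centre/ends (nominal) in wrist view, with z bias of 38.5mm and without
r=R.from_quat(o['tool_rot'])
for b in (.0385,0):
  for q in ([0,0,.066],[.018,0,.066],[-.018,0,.066],[.066,.038,.01],[-.066,.038,.01],[.066,-.038,.01],[-.066,-.038,.01]):
    w=np.array([.4071,.2815,0])+R.from_euler('z',2.182).apply(q)
    k=r.inv().apply(w-(p+[0,0,b])); m=np.linalg.inv(H)@np.r_[k,1]
    fl=200/np.tan(np.radians(c['fov_y']/2)); print(b,q,np.array([c['cx']-fl*m[0]/m[2],c['cy']+fl*m[1]/m[2]])*.75)
E
```

```text
[0.40820929 0.2815847  0.10905144] 0.04346942341615679
[[-0.001  0.955  0.295  0.083]
 [ 1.     0.001  0.001  0.   ]
 [ 0.     0.295 -0.955 -0.179]
 [ 0.     0.     0.     1.   ]] 64.8354752012903 319.14972395497927 198.60574934086873
0.0385 [0, 0, 0.066] [238.41832658 150.61370481]
0.0385 [0.018, 0, 0.066] [238.41172015 135.46858616]
0.0385 [-0.018, 0, 0.066] [238.42468061 165.18019513]
0.0385 [0.066, 0.038, 0.01] [209.28170593  89.16041905]
0.0385 [-0.066, 0.038, 0.01] [212.60269284 182.01802456]
0.0385 [0.066, -0.038, 0.01] [267.76426764  89.20391322]
0.0385 [-0.066, -0.038, 0.01] [264.49538185 182.03613102]
0 [0, 0, 0.066] [238.30268026 162.24347157]
0 [0.018, 0, 0.066] [238.29235821 144.95285746]
0 [-0.018, 0, 0.066] [238.31254789 178.7728591 ]
0 [0.066, 0.038, 0.01] [205.21313182  90.95953262]
0 [-0.066, 0.038, 0.01] [209.44236634 194.64000925]
0 [0.066, -0.038, 0.01] [271.65804146  91.00843939]
0 [-0.066, -0.038, 0.01] [267.5093681  194.65715369]
```

View pics/g1.png

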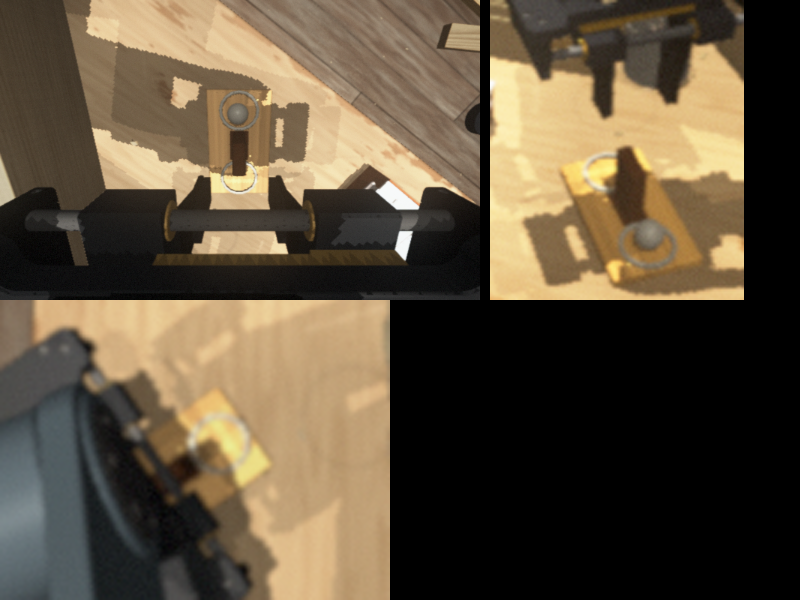

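The wrist view shows the tray (208–270, 90–192) with its handle centred at x=239 between the tips, and the ball in its pocket at (238,112). I'm descending.

Call:
drive_tool --deltas '[[[0,0,15,0,0,0],[0,0,20,0,0,0],[0,0,20,0,0,0],[0,0,15,0,0,0],[0,0,8,0,0,0],[0,0,5,0,0,0],[0,0,0,0,0,0]]]'

```text
time: 12.62
position: [0.4076, 0.2813, 0.0252]
tool_rot: [0.461, 0.888, -0.0, -0.0]
ft_force: [0.0, -0.3, -0.1]
grip_width: 0.0434
grip_force: 0.0
```

Call:
drive_tool --deltas '[[[0,0,5,0,0,0],[0,0,5,0,0,0],[0,0,4,0,0,0],[0,0,0,0,0,0]]]'

```text
time: 12.95
position: [0.4074, 0.2813, 0.0112]
tool_rot: [0.461, 0.888, -0.0, -0.0]
ft_force: [0.2, 0.2, -0.2]
grip_width: 0.0434
grip_force: 0.0
```

```bash
python3 - <<'E'
from rig import eyes,sensors
from h import *
o=sensors.get_obs();print(o['position'],o['ft_force'])
s=eyes.camera('side')
cv2.imwrite('pics/g2.png',cv2.resize(s['img'][190:320,290:430,::-1],(646,600),interpolation=cv2.INTER_CUBIC))
E
```

```text
[0.40741057 0.2812739  0.01119649] [ 0.17312913  0.15861244 -0.22823995]
```

View pics/g2.png

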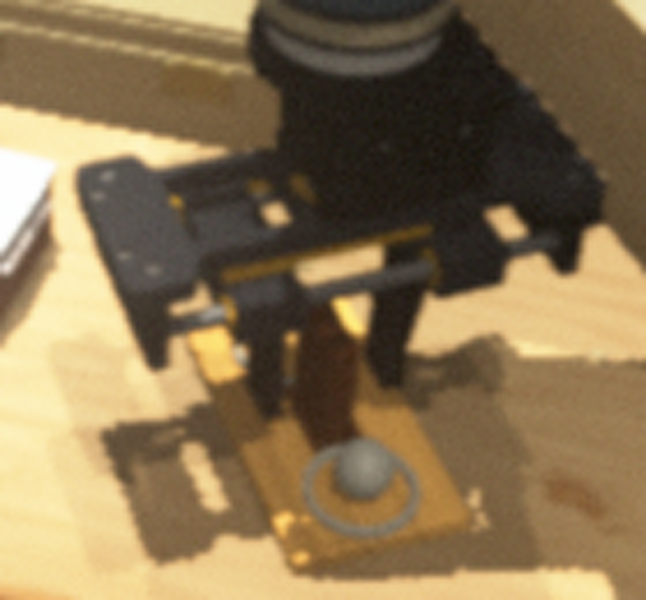

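The tips straddle the handle above the deck, at (265,410) and (385,385), and the ball is in its pocket at (360,468). Now I close the gripper.

Call:
drive_tool --deltas '[[[0,0,0,0,0,0],[0,0,0,0,0,0],[0,0,0,0,0,0],[0,0,0,0,0,0],[0,0,0,0,0,0],[0,0,0,0,0,0],[0,0,0,0,0,0],[0,0,0,0,0,0]]]' --gripper 0 --squeeze 35

```text
time: 13.67
position: [0.4077, 0.2814, 0.0117]
tool_rot: [0.461, 0.888, 0.0, 0.0]
ft_force: [-0.6, -1.0, 1.1]
grip_width: 0.0141
grip_force: 35.0
```

Call:
drive_tool --deltas '[[[0,0,-1,0,0,0],[0,0,-2,0,0,0],[0,0,-3,0,0,0],[0,0,-4,0,0,0],[0,0,-3,0,0,0],[0,0,-2,0,0,0],[0,0,0,0,0,0],[0,0,0,0,0,0]]]'

```text
time: 14.33
position: [0.4077, 0.2814, 0.0268]
tool_rot: [0.461, 0.888, 0.0, 0.0]
ft_force: [0.3, -0.0, -2.3]
grip_width: 0.0138
grip_force: 35.0
```

Call:
drive_tool --deltas '[[[0,0,-4,0,0,0],[0,0,-6,0,0,0],[0,0,-8,0,0,0],[0,0,-10,0,0,0],[0,0,-10,0,0,0],[0,0,-10,0,0,0],[0,0,-10,0,0,0],[0,0,-10,0,0,0]]]'

```text
time: 15.0
position: [0.4077, 0.2814, 0.0959]
tool_rot: [0.461, 0.888, 0.0, 0.0]
ft_force: [-0.0, -0.1, -2.0]
grip_width: 0.0137
grip_force: 35.0
```

Call:
drive_tool --deltas '[[[0,0,-10,0,0,0],[0,0,-10,0,0,0],[0,0,-10,0,0,0],[0,0,-10,0,0,0],[0,0,-10,0,0,0],[0,0,-8,0,0,0],[0,0,-5,0,0,0],[0,0,-2,0,0,0]]]'

```text
time: 15.67
position: [0.408, 0.2815, 0.1607]
tool_rot: [0.461, 0.888, 0.001, 0.001]
ft_force: [0.5, 0.8, -3.2]
grip_width: 0.0139
grip_force: 35.0
```

```bash
python3 - <<'E'
from rig import eyes,sensors
from h import *
o=sensors.get_obs();r=R.from_quat(o['tool_rot']);print(o['position'],o['ft_force'])
print(1e3*r.inv().apply(np.array([.6073,.2731,.160])-o['position']))
E
```

```text
[0.4079662  0.28153118 0.16068958] [ 0.50990674  0.78753745 -3.21224485]
[-121.6703947   158.11643532    1.01619361]
```

Call:
drive_tool --deltas '[[[-0.6,0.8,0,0,0,0],[-1.2,1.6,0,0,0,0],[-1.8,2.4,0,0,0,0],[-2.4,3.2,0,0,0,0],[-3.1,4,0,0,0,0],[-3.7,4.8,0,0,0,0],[-4.3,5.6,0,0,0,0],[-4.9,6.3,0,0,0,0]]]'

```text
time: 16.33
position: [0.4445, 0.2798, 0.1594]
tool_rot: [0.461, 0.888, -0.0, -0.0]
ft_force: [0.7, -0.3, -2.4]
grip_width: 0.0139
grip_force: 35.0
```

Call:
drive_tool --deltas '[[[-4.9,6.3,0,0,0,0],[-4.9,6.3,0,0,0,0],[-4.9,6.3,0,0,0,0],[-4.9,6.3,0,0,0,0],[-4.9,6.3,0,0,0,0],[-4.9,6.3,0,0,0,0],[-4.9,6.3,0,0,0,0],[-4.9,6.3,0,0,0,0]]]'

```text
time: 17.0
position: [0.5083, 0.2768, 0.1595]
tool_rot: [0.461, 0.888, -0.0, -0.0]
ft_force: [-0.1, 0.4, -2.9]
grip_width: 0.0137
grip_force: 35.0
```

Call:
drive_tool --deltas '[[[-4.9,6.3,0,0,0,0],[-4.9,6.3,0,0,0,0],[-4.9,6.3,0,0,0,0],[-4.9,6.3,0,0,0,0],[-4.9,6.3,0,0,0,0],[-4.9,6.3,0,0,0,0],[-4.9,6.3,0,0,0,0],[-4.9,6.3,0,0,0,0]]]'

```text
time: 17.67
position: [0.5721, 0.2737, 0.1595]
tool_rot: [0.461, 0.888, -0.0, -0.0]
ft_force: [-0.3, 1.4, -4.4]
grip_width: 0.0138
grip_force: 35.0
```

Call:
drive_tool --deltas '[[[-4.9,6.3,0,0,0,0],[-4.3,5.6,0,0,0,0],[-3.7,4.8,0,0,0,0],[-3.1,4,0,0,0,0],[-2.4,3.2,0,0,0,0],[-1.8,2.4,0,0,0,0],[-1.2,1.6,0,0,0,0],[-0.6,0.8,0,0,0,0]]]'

```text
time: 18.33
position: [0.6075, 0.2724, 0.1595]
tool_rot: [0.461, 0.888, -0.0, -0.0]
ft_force: [0.1, 0.6, -2.6]
grip_width: 0.0143
grip_force: 35.0
```

Call:
drive_tool --deltas '[[[0,0,0,0,0,0],[0,0,0,0,0,0],[0,0,0,0,0,0],[0,0,0,0,0,0],[0,0,0,0,0,0],[0,0,0,0,0,0],[0,0,0,0,0,0],[0,0,0,0,0,0]]]'

```text
time: 19.0
position: [0.6074, 0.2724, 0.1596]
tool_rot: [0.461, 0.888, -0.0, 0.0]
ft_force: [-0.5, -0.4, -2.5]
grip_width: 0.0134
grip_force: 35.0
```

```bash
python3 - <<'E'
from rig import eyes,sensors
from h import *
o=sensors.get_obs();p=o['position'];print(p,o['tool_rot'],np.abs(o['joint_velocities']).max())
s=eyes.camera('side')
cv2.imwrite('pics/end.png',cv2.resize(s['img'][150:300,180:380,::-1],(800,600),interpolation=cv2.INTER_CUBIC))
for q in ([.066,.038,.01],[-.066,.038,.01],[.066,-.038,.01],[.042,0,.022]):
  w=np.array([p[0],p[1],.149])+R.from_euler('z',2.182).apply(q); print(q,(proj(s,w)-[180,150]+.4)*4)
for sd in (1,-1): print([((proj(s,cv(sd,.1,y,0))-[180,150]+.4)*4).round().tolist() for y in (.0365,-.0365)])
E
```

```text
[0.60738139 0.27237168 0.15956015] [ 4.60540688e-01  8.87638594e-01 -1.07122340e-05  3.98346463e-06] 0.0024882639890878994
[0.066, 0.038, 0.01] [430.19916208 256.82837791]
[-0.066, 0.038, 0.01] [367.72152396 101.59569953]
[0.066, -0.038, 0.01] [254.24042721 290.20614489]
[0.042, 0, 0.022] [330.52553616 218.91186444]
[[363.0, 500.0], [429.0, 397.0]]
[[433.0, 390.0], [490.0, 301.0]]
```

View pics/end.png

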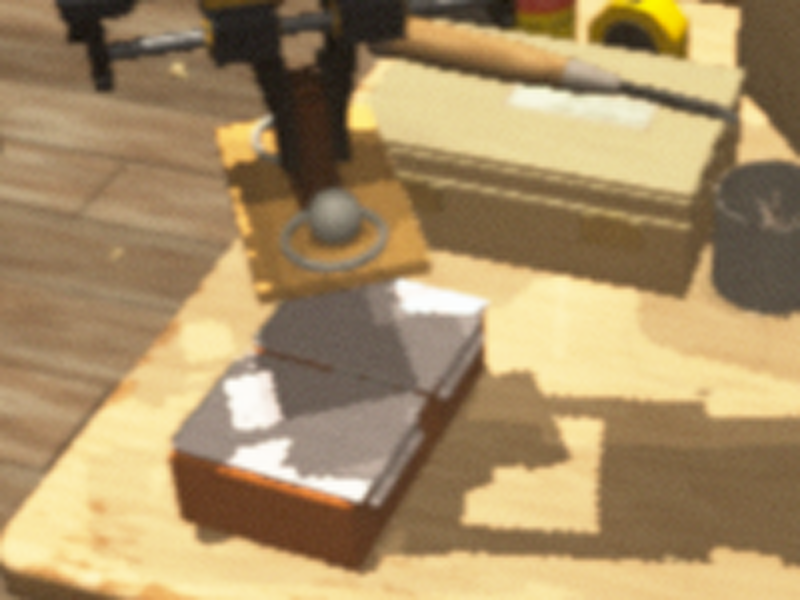

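The tray corners at (430,262) and (258,295) match the predictions for a level tray at z = 0.149. The ball is in its pocket at (335,215), and the covers are shut with corners at (365,500) and (487,302). I'm handing in.

```bash
python3 -c "
from rig import ticket
print(ticket.hand_in())"
```

```text
the job is handed in; nothing more can be done
None
```

I handed the job in at about 19 s of robot time: both covers are pressed shut, and the tray is held level and still about 10 cm above the box with the ball in its pocket; the hand-in gave no verdict.

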